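Unlock the ratchet jack, pump the bottle up and lock it again

TASK

Raise the media bottle on the small lab jack by three notches: draw the yellow-knobbed safety bolt fully out from under the red lever, then pump the lever with exactly three full strokes, pressing it all the way down and letting it come all the way back up each time. Finally push the bolt fully home again to lock the lever, leaving the bottle standing upright on the platform and the other things on the bench where they are.

Things in the scene. Friction and masses are not known exactly. Their poses are not given: they have to be found in the camera images.
- jack: blue lab jack, white base plate 200 (x) x 125 (y) x 12 mm, fixed on the bench. Origin under the base centre; -x points to the lever end (towards the robot), +y to the bolt's knob, z up. Blue housing 84 x 84 mm, 96 mm high, centred at x +50 mm. The lever pivots about y at x -10 mm, height 95 mm. The bolt's bracket (26 x 26 mm, 108 mm high) stands at x -75, y +37 mm.
- pump_lever (a joint): angle of the red-ended pump lever, rad: 0 fully up (as found: rising from its pivot at 0.35 above level), 0.45 fully down on its stop (0.10 below level). A spring returns it; the pad takes about 2 N at the top, 8 N just above the stop. With the bolt in it is blocked at about 0.05. Each full stroke lifts the platform one notch; a short one may not click in, and no notch can be undone.
- lever_pad (a point): centre of the upper face of the lever's red pad (52 mm long, 46 mm wide, 14 mm thick), 145 mm from the pivot along the lever; moves with the lever. About 151 mm above the bench when up, about 87 mm when down. Press here from above, with shut fingers for instance.
- catch_bolt (a joint): slide of the safety bolt in m: 0 is fully home (its steel tongue lies under the lever and blocks it), 0.030 is fully out, to the jack's +y. It stays where it is left; about 2 N moves it.
- bolt_knob (a point): top centre of the bolt's upright yellow knob, 16 mm diameter, standing 32 mm above the bolt's bar (bar top 108.5 mm, knob top 140.5 mm above the bench). With the bolt home it is at x -75, y +75 mm of the jack; it moves with the bolt. It can be pinched from above with the fingers on its jack -x and +x sides.
- platform (a joint): height of the jack's platform above its lowest position in m: 0 at the start, 0.012 a notch, limit 0.055. It stays where the ratchet leaves it.
- platform_top (a point): centre of the upper face of the square platform (84 x 84 mm, black rubber top), at x +50 mm of the jack, 132 mm above the bench at the start.
- media_bottle: screw-cap media bottle with a blue cap, 52 mm diameter, 82 mm high, standing loose on the platform. Origin at the centre of its underside, z along its axis.
- dish: bystander: clear round dish, 65 mm diameter, 17 mm high, beside the jack on its -y side. Origin at the centre of its underside.
- four_well: bystander: clear square four-well dish, 66 x 66 x 14 mm, beside the jack on its -y side. Origin at the centre of its underside.
- tally_counter: bystander: round grey hand tally counter, 42 x 60 x 18 mm, beside the jack on its +y side, behind the bolt. Origin at the centre of its underside.
There are look-alikes about, which are no part of the job. Leave any green look-alike of the media_bottle alone.

How it is judged:
By the outcome, as a careful person would: the job done as asked, in the order asked, and still so for the second after the job is handed in, with the robot touching nothing.
It also fails if it takes over 67 s, if anything falls off the work surface, if the arm or the gripper's body presses on something with over 40 N, if the wrist force passes 120 N, or if a joint passes its speed limit or range.

ROBOT

A 7-joint arm with a two-finger parallel gripper is mounted at the origin on a cart in front of the work surface, level with it; the furniture and walls round the work are solid. World frame = base frame: x ahead of the robot, y to its left, z up, the work surface at z = 0. Lengths are in m, angles in rad, forces in N, time in s.
With the tool pointing down it reaches from about 0.4 to 0.85 m from the base axis. Payload 10.4 kg.
Tool frame: the origin (TCP) lies on the centre line of the jaws, within the pads' length; the fingertips stand 8 mm ahead of it and the grasp point (between the pads) lies 11 mm behind it (r.finger_overhang is the distance from the TCP to the fingertips, in m); z points along the fingers, y is the line along which they close (so a half turn about z gives the same grasp; the last joint's range is limited). The gripper opens to 87 mm and grips with 3 to 60 N. Pads are 19 mm wide; open, the fingers measure 117 mm over their backs; the gripper's body (75 mm by 190 mm) begins 51 mm behind the grasp point.
Start: joints at [1.093, 0.332, -0.065, 1.46, 0.022, 1.35, -0.088], TCP at [0.275, -0.561, 0.231] pointing down, gripper open.
Joint ranges: [-2.6, 2.6], [-0.5, 2.12], [-1.47, 1.34], [0.16, 2.42], [-1.27, 4.41], [0.06, 2.06], [-2.6, 2.6]. Speed limits (rad/s): [2.22, 2.22, 2.79, 2.79, 3.14, 3.14, 3.14].

INTERFACE

Orientations are given as a unit quaternion [x, y, z, w].
In Python, from bench import r, vision gives the robot as it stands.
- The arm moves only by the tool drive_tool, never from a script. Its argument "series" is a list of rows, each a list of 2 entries, a list of its own where there are three numbers: the shift along the world's x, y, z in cm, then the turn about the world's z in degrees. A call has exactly 10 rows; each row shifts and turns the commanded pose from where the row before left it; what a row does not reach is not made up. A row lasts 1/8 s, in which the tool goes at most 62.5 mm and 10.7 degrees, less where a joint would pass 70% of its speed; a pose out of reach is approached as far as the arm can. A call with a gripper value outside its range is refused whole. "hand" is the closure, from 0 (fully open) to 1 (shut), set as the call begins (left out, the last holds). The fingers move at their own pace and stop on an object; "newtons" is the grip in N (left out, the last holds). Time passes only in rows, so rows that do not move let the fingers close, or fill a call up. It gives the time, the measured TCP pose, the force, the opening and the grip force at its end, in the units of the state.
- r.read_state(): the state, without advancing time (a new reading comes with each control period).
- vision.camera(name): name is "scene" or "top"; returns a dict with "color" (384x512x3 uint8, red, green, blue), "intrinsics" (3x3 intrinsics, pixels), "R" (3x3) and "t" (3): a world point X has camera coordinates R X + t. Camera axes: x right, y down, z forward; pixel columns grow to the right and rows downward; lengths in m; the calibration is good to about 2 mm. A picture is of the moment at which its call begins. There is no depth.
- r.close_job(): hands the job in; it is judged then, once.
The state is a dict: "time": time; "joint_positions": joint angles; "joint_vel": joint speeds; "joint_torque": joint torques, N m; "ee_pos": TCP position; "eef_rot": TCP orientation; "ft_force": force on the tool from outside, world axes, zero at the start; "torque": the same for the moment, N m; "width": finger opening in m; "grip_force": force on a finger pad.
Only numpy, scipy, OpenCV 4.12 (cv2) and the standard library are available. Lean on these libraries where they do the work, as an engineer would, in place of code of your own. Each camera call takes 0.05 s, during which the arm holds its last target. There are 200 camera calls.

## Working session

There is one attempt and no reset: what is moved stays moved. The work goes in short steps, Python scripts to look and compute and a tool call to move; the robot and the scene stay as the last step left them, time stands still between calls to the robot, and variables do not carry over. Pictures are saved under pics/ and viewed, at most 10 in all, crops included, and the job is handed in when it is done.

Besides the shell and the picture viewer there is one more tool, called after "Emit:" in YAML: its name, and indented under it one key for each argument. drive_tool: Moves the arm, as the interface text tells. Its arguments: {"type":"object","properties":{"series":{"type":"array"},"hand":{"type":"number"},"newtons":{"type":"number"}},"required":["series"]}

```bash
mkdir -p pics; ls
cat > h.py <<'E'
import sys; sys.path.insert(0,'.')
import numpy as np, cv2
from bench import r, vision
def cam(n):
    c=vision.camera(n); return c
def px(c,X):
    p=c["intrinsics"]@(c["R"]@np.array(X,float)+c["t"]); return p[:2]/p[2]
def ray(c,uv,z):
    o=-c["R"].T@c["t"]; d=c["R"].T@np.linalg.inv(c["intrinsics"])@np.array([uv[0],uv[1],1.]); return o+d*(z-o[2])/d[2]
def save(img,n,s=1): cv2.imwrite(f'pics/{n}.png',cv2.resize(img,None,fx=s,fy=s,interpolation=cv2.INTER_CUBIC)[:,:,::-1])
E
python3 - <<'E'
from h import *
a=cam("scene");b=cam("top")
save(np.vstack([a["color"]]),'scene',1.5);save(b["color"],'top',1.5)
for c in(a,b):print(-c["R"].T@c["t"],c["intrinsics"][0,0],c["R"].round(2).tolist())
print(r.read_state())
E
```

```text
pics
[-0.01772768  0.45963295  0.53298833] 371.0882427309242 [[-0.45, -0.89, 0.01], [-0.46, 0.22, -0.86], [0.76, -0.4, -0.51]]
[0.59865624 0.15255982 1.05793606] 489.4897654406017 [[0.02, -1.0, 0.0], [-1.0, -0.02, -0.05], [0.05, -0.0, -1.0]]
{'time': 0.1, 'joint_positions': array([ 1.09340527,  0.33279975, -0.06469202,  1.46080551,  0.02160908,
        1.34989366, -0.08850259]), 'joint_vel': array([ 0.00120251, -0.00201567,  0.00049752, -0.00336942, -0.00063881,
        0.00141281, -0.0007815 ]), 'joint_torque': array([ 1.26463819e-03, -6.24541926e+01,  2.43590889e-02, -3.90720212e+01,
       -6.14323304e-02,  3.65529978e-02,  3.54165627e-05]), 'ee_pos': array([ 0.27440155, -0.5611951 ,  0.22986379]), 'eef_rot': array([ 9.74255549e-01,  2.25445687e-01, -1.67532262e-04, -5.81668381e-04]), 'ft_force': array([ 0.07865328, -0.35539825, -0.40444942]), 'torque': array([-0.0373347 ,  0.01799639,  0.02584409]), 'grip_force': 0.0, 'width': 0.0867519627102581}
```

View pics/scene.png

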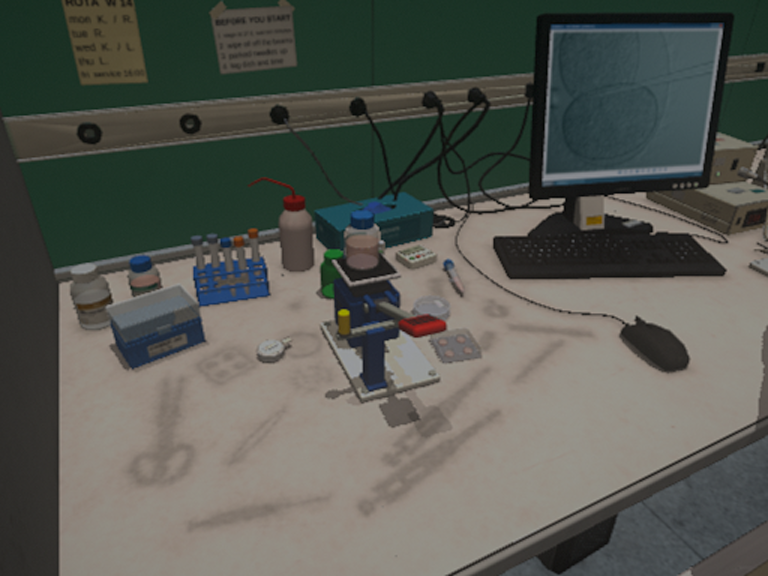

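View pics/top.png

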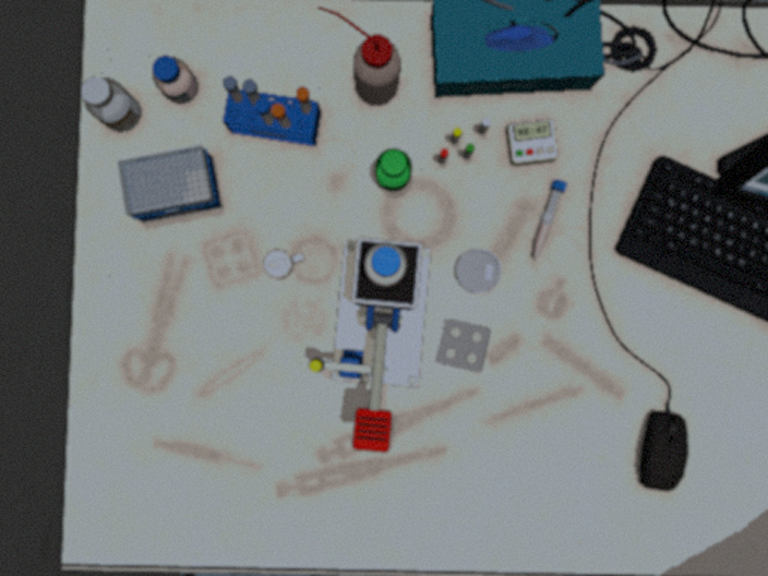

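The scene picture shows the jack centred near (375,330), the red pad at (425,326), the knob at (344,322) and the bottle on the platform at (362,240). In the top picture the yellow knob is at (317,366), the red pad at (373,430) and the blue cap at (385,265).

Look-alikes in the top picture:
- **Yellow:** the pushpin at (457,133).
- **Red:** the wash-bottle cap at (376,50) and the pushpin at (444,155).
- **Bottles:** the green one at (394,168) and the blue-capped one at (167,70).

I choose the knob at (317,366) and the pad at (373,430), since both are attached to the jack.

```bash
cat >> h.py <<'E'
def blobs(c,col,amin=15):
    h=cv2.cvtColor(c["color"],cv2.COLOR_RGB2HSV)
    if col=='red': m=((h[...,0]<8)|(h[...,0]>172))&(h[...,1]>170)&(h[...,2]>70)
    if col=='yellow': m=(h[...,0]>22)&(h[...,0]<36)&(h[...,1]>150)&(h[...,2]>80)
    if col=='blue': m=(h[...,0]>98)&(h[...,0]<118)&(h[...,1]>130)&(h[...,2]>110)
    n,l,s,ce=cv2.connectedComponentsWithStats(m.astype(np.uint8))
    return [(ce[i].round(1),s[i].tolist()) for i in range(1,n) if s[i][4]>=amin],l
def tri(c1,u1,c2,u2):
    P=[c["intrinsics"]@np.c_[c["R"],c["t"]] for c in(c1,c2)]
    X=cv2.triangulatePoints(P[0],P[1],np.array(u1,float),np.array(u2,float)).ravel(); return X[:3]/X[3]
E
python3 - <<'E'
from h import *
a=cam("scene");b=cam("top")
for n in('red','yellow','blue'):
    for c,k in((a,'scene'),(b,'top')):
        print(n,k,[(x[0].tolist(),x[1]) for x in blobs(c,n)[0]])
# base plate corners top view, z=.012
h=cv2.cvtColor(b["color"],cv2.COLOR_RGB2HSV)
for uv in((373/1.5,430/1.5),):print('pad',ray(b,uv,.151))
print('knob',ray(b,(317/1.5,366/1.5),.1405))
for uv in((344,238),(428,240),(421,386),(334,383)):print('corner',ray(b,np.array(uv)/1.5,.012))
cr=b["color"][145:310,190:300]; save(cr,'crop1',3.6)
E
```

```text
red scene [([186.5, 121.9], [178, 119, 17, 7, 25]), ([195.4, 132.5], [189, 130, 14, 6, 65]), ([282.7, 217.4], [266, 213, 31, 11, 176])]
red top [([250.9, 33.4], [242, 24, 19, 19, 288]), ([295.5, 102.3], [294, 100, 4, 5, 15]), ([247.7, 286.4], [236, 273, 25, 28, 588])]
yellow scene [([228.7, 208.2], [225, 206, 8, 5, 34])]
yellow top [([304.5, 88.0], [303, 86, 4, 5, 18]), ([210.5, 243.0], [207, 240, 8, 7, 44])]
blue scene [([243.1, 140.7], [235, 135, 18, 11, 87]), ([92.5, 172.6], [87, 171, 12, 4, 32]), ([170.3, 175.0], [165, 173, 12, 6, 22]), ([138.7, 180.2], [137, 177, 4, 7, 15]), ([167.8, 185.2], [166, 182, 5, 7, 20]), ([139.7, 189.1], [136, 186, 7, 7, 21]), ([154.3, 196.3], [133, 190, 45, 13, 247])]
blue top [([342.0, 21.8], [327, 17, 29, 10, 166]), ([361.3, 24.7], [356, 18, 12, 14, 92]), ([109.6, 44.7], [102, 38, 16, 14, 172]), ([180.2, 78.3], [149, 60, 62, 37, 982]), ([373.0, 123.2], [369, 121, 8, 6, 32]), ([257.0, 173.8], [248, 165, 19, 19, 282]), ([232.5, 240.1], [228, 239, 11, 3, 29]), ([231.6, 249.2], [227, 248, 11, 3, 26])]
pad [0.47015669 0.15758296 0.151     ]
knob [0.54624247 0.22886185 0.1405    ]
corner [0.72199295 0.20532987 0.012     ]
corner [0.72152072 0.08505992 0.012     ]
corner [0.51352393 0.0916061  0.012     ]
corner [0.51539498 0.21490675 0.012     ]
```

View pics/crop1.png

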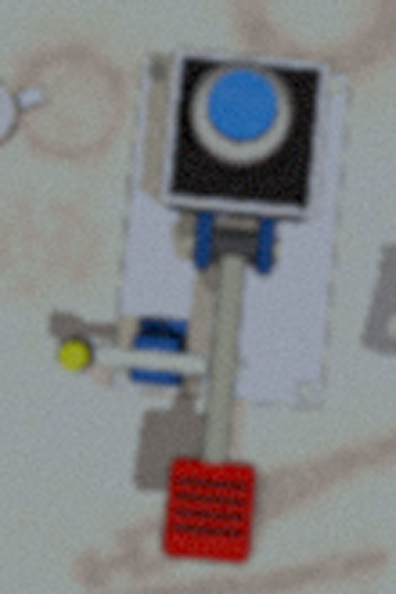

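The crop confirms the choice: knob at (75,354) on the bolt bar, pad at (210,508) on the lever. The jack's yaw is about -3.4° and its origin about (0.618, 0.149). Moving now.

Emit:
drive_tool:
  series:
    - [[1.4, 4, 0.5], 3]
    - [[1.4, 4, 0.5], 3]
    - [[1.4, 4, 0.5], 3]
    - [[1.4, 4, 0.5], 3]
    - [[1.4, 4, 0.5], 3]
    - [[1.4, 4, 0.5], 3]
    - [[1.4, 4, 0.5], 3]
    - [[1.4, 4, 0.5], 3]
    - [[1.4, 4, 0.5], 3]
    - [[1.4, 4, 0.5], 3]
  hand: 0.4
  newtons: 15

```text
time: 1.45
ee_pos: [0.4148, -0.1601, 0.2808]
eef_rot: [0.882, 0.471, -0.0, 0.0]
ft_force: [-0.5, -0.3, 0.3]
width: 0.0522
grip_force: 0.0
```

Run:
```python
from h import *
a=cam("scene");b=cam("top")
B,l=blobs(b,'red');i=[k for k,x in enumerate(B) if x[0][1]>250]
print([x[0] for x in B],[x[0] for x in blobs(b,'yellow')[0]],[x[0] for x in blobs(b,'blue')[0]])
print('pad tri',tri(a,(282.7,217.4),b,(247.7,286.4)),'pad',ray(b,(247.7,286.4),.15))
print('knob tri',tri(a,(228.7,208.2),b,(210.5,243)),ray(b,(210.5,243),.1405))
print('bottle cap',ray(b,(257,173.8),.214))
# candidate jack poses
P=np.array([ray(b,(247.7,286.4),.15)[:2],ray(b,(210.5,243),.1405)[:2],ray(b,(257,173.8),.214)[:2]])
for t in(-2.5,-3,-3.5,-4,-4.5):
    c,s=np.cos(np.radians(t)),np.sin(np.radians(t));R=np.array([[c,-s],[s,c]])
    print(t,[ (p-R@q).round(4).tolist() for p,q in zip(P,np.array([[-.1462,0],[-.075,.075]]))])
s=r.read_state();print(s['time'],s['ee_pos'],s['eef_rot'],s['joint_positions'])
```

```text
[array([250.9,  33.5]), array([247.7, 286.4])] [array([304.5,  88. ]), array([210.4, 243. ])] [array([349.3,  23.5]), array([335.1,  32. ]), array([109.6,  44.7]), array([180.1,  78.6]), array([372.8, 123.1]), array([256.9, 173.9]), array([232.6, 240.1]), array([231.9, 249.2])]
pad tri [0.46890692 0.15830547 0.14336107] pad [0.47046744 0.15937518 0.15      ]
knob tri [0.54800358 0.2308352  0.13798988] [0.54806989 0.23046055 0.1405    ]
bottle cap [0.67283325 0.14671974 0.214     ]
-2.5 [[0.6165, 0.153], [0.6197, 0.1523]]
-3 [[0.6165, 0.1517], [0.619, 0.1516]]
-3.5 [[0.6164, 0.1504], [0.6184, 0.151]]
-4 [[0.6163, 0.1492], [0.6177, 0.1504]]
-4.5 [[0.6162, 0.1479], [0.617, 0.1498]]
1.55 [ 0.41616614 -0.15710385  0.28134601] [8.80832750e-01 4.73426960e-01 6.76989806e-04 3.48078096e-04] [ 0.73183423 -0.07583609 -0.44283532  1.80558862 -0.03340084  1.40318947
 -0.28880249]
```

Emit:
drive_tool:
  series:
    - [[1.6, 4.8, 0], 3.5]
    - [[1.6, 4.8, 0], 3.5]
    - [[1.6, 4.8, 0], 3.5]
    - [[1.6, 4.8, 0], 3.5]
    - [[1.6, 4.8, 0], 3.5]
    - [[1.6, 4.8, 0], 3.5]
    - [[1.6, 4.8, 0], 3.5]
    - [[2, 5.1, -2], 5.5]
    - [[0, 0, -2], 0]
    - [[0, 0, 0], 0]

```text
time: 2.8
ee_pos: [0.546, 0.2249, 0.2387]
eef_rot: [0.731, 0.682, -0.002, -0.001]
ft_force: [0.0, -0.4, 0.7]
width: 0.052
grip_force: 0.0
```

Emit:
drive_tool:
  series:
    - [[0.2, 0.5, -1.5], 0]
    - [[0, 0, -2], 0]
    - [[0, 0, -2], 0]
    - [[0, 0, -1.5], 0]
    - [[0, 0, -1.5], 0]
    - [[0, 0, -1], 0]
    - [[0, 0, -1], 0]
    - [[0, 0, -0.5], 0]
    - [[0, 0, 0], 0]
    - [[0, 0, 0], 0]

```text
time: 4.05
ee_pos: [0.5488, 0.2307, 0.131]
eef_rot: [0.731, 0.682, 0.0, 0.0]
ft_force: [-0.2, 0.7, 0.1]
width: 0.0523
grip_force: 0.0
```

Run:
```python
from h import *
a=cam("scene");b=cam("top")
s=r.read_state();print(s['ee_pos'],s['ft_force'])
print([x[0] for x in blobs(a,'yellow',5)[0]],[x[0] for x in blobs(a,'red')[0]])
save(np.hstack([cv2.resize(a["color"][150:280,170:310],None,fx=2.8,fy=2.8),cv2.resize(b["color"][180:310,160:300],None,fx=2.8,fy=2.8)]),'near1')
```

```text
[0.54880241 0.23065928 0.13102501] [-0.22927354 -0.8339155   0.13967911]
[array([226.8, 219. ])] [array([193.8, 132. ])]
```

View pics/near1.png

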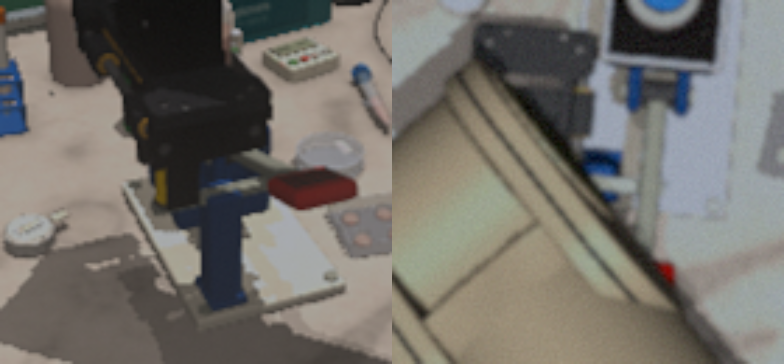

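The near finger hides the lower part of the knob at (160,190), and the fingers straddle it. I'll lower 1 cm and close.

Emit:
drive_tool:
  series:
    - [[0, 0, -0.5], 0]
    - [[0, 0, -0.5], 0]
    - [[0, 0, 0], 0]
    - [[0, 0, 0], 0]
    - [[0, 0, 0], 0]
    - [[0, 0, 0], 0]
    - [[0, 0, 0], 0]
    - [[0, 0, 0], 0]
    - [[0, 0, 0], 0]
    - [[0, 0, 0], 0]

```text
time: 5.4
ee_pos: [0.5486, 0.2305, 0.1206]
eef_rot: [0.731, 0.682, 0.0, 0.0]
ft_force: [-0.5, -0.7, -0.0]
width: 0.0526
grip_force: 0.0
```

Emit:
drive_tool:
  series:
    - [[0, 0, 0], 0]
    - [[0, 0, 0], 0]
    - [[0, 0, 0], 0]
    - [[0, 0, 0], 0]
    - [[0, 0, 0], 0]
    - [[0, 0, 0], 0]
    - [[0, 0, 0], 0]
    - [[0, 0, 0], 0]
    - [[0, 0, 0], 0]
    - [[0, 0, 0], 0]
  hand: 1
  newtons: 20

```text
time: 6.65
ee_pos: [0.5467, 0.2308, 0.1203]
eef_rot: [0.731, 0.683, -0.001, -0.001]
ft_force: [-8.1, -2.0, 4.8]
width: 0.0155
grip_force: 20.0
```

Emit:
drive_tool:
  series:
    - [[-0.2, 0, 0], 0]
    - [[0.03, 0.4, 0], 0]
    - [[0.03, 0.4, 0], 0]
    - [[0.03, 0.4, 0], 0]
    - [[0.03, 0.5, 0], 0]
    - [[0.03, 0.5, 0], 0]
    - [[0.03, 0.5, 0], 0]
    - [[0.03, 0.5, 0], 0]
    - [[0, 0, 0], 0]
    - [[0, 0, 0], 0]

```text
time: 7.9
ee_pos: [0.5487, 0.2581, 0.12]
eef_rot: [0.732, 0.681, -0.003, 0.002]
ft_force: [-7.3, -16.8, 7.5]
width: 0.0153
grip_force: 20.0
```

Emit:
drive_tool:
  series:
    - [[0, 0, 0], 0]
    - [[0, 0, 0], 0]
    - [[0, 0, 0], 0]
    - [[0, 0, 0], 0]
    - [[0, 0, 1], 0]
    - [[0, 0, 1.5], 0]
    - [[0, 0, 2], 0]
    - [[0, 0, 2], 0]
    - [[0, 0, 2], 0]
    - [[0, 0, 1.5], 0]
  hand: 0.4

```text
time: 9.15
ee_pos: [0.5489, 0.2627, 0.2223]
eef_rot: [0.731, 0.682, 0.001, 0.0]
ft_force: [0.2, -0.4, -0.7]
width: 0.0523
grip_force: 0.0
```

Run:
```python
from h import *
a=cam("scene")
s=r.read_state();print(s['ee_pos'],s['ft_force'])
print([x for x in blobs(a,'yellow',5)[0]],[x[0] for x in blobs(a,'red')[0]])
o=np.array([.6175,.1507]);t=np.radians(-3.6);R=np.array([[np.cos(t),-np.sin(t)],[np.sin(t),np.cos(t)]])
for d in(0,.025,.0275,.03):print(d,px(a,[*(o+R@[-.075,.075+d]),.1405]),px(a,[*(o+R@[-.075,.075+d]),.1085]))
save(a["color"][130:300,160:330],'k2',3)
```

```text
[0.54940838 0.26308545 0.22398997] [0.09681913 0.93889185 1.61775406]
[] []
0 [229.22435439 207.21578111] [229.65191565 220.73364505]
0.025 [216.9391213  209.87283258] [217.64575828 223.49181992]
0.0275 [215.6941787  210.14208889] [216.42945455 223.7712414 ]
0.03 [214.4462072 210.4120003] [215.21025775 224.05132752]
```

View pics/k2.png

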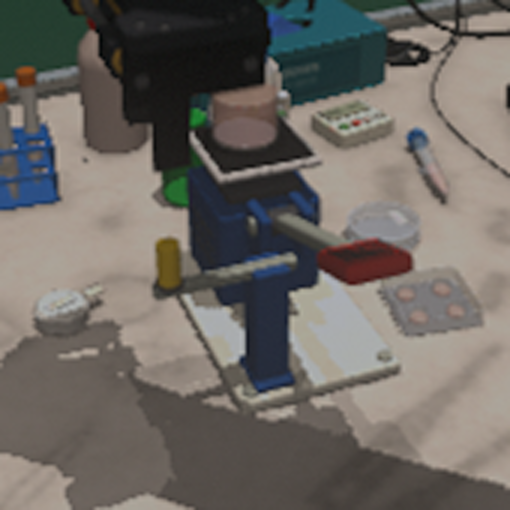

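The knob is now at (168,240) in the crop and the tongue no longer lies under the lever. I'll measure how far out it is by comparing with the first picture.

```bash
cat >> h.py <<'E'
def knob(img):
    h=cv2.cvtColor(img,cv2.COLOR_RGB2HSV)
    m=(h[...,0]>15)&(h[...,0]<38)&(h[...,1]>140)&(h[...,2]>40); m[:190]=0;m[235:]=0;m[:,:200]=0;m[:,245:]=0
    n,l,s,c=cv2.connectedComponentsWithStats(m.astype(np.uint8)); i=1+np.argmax(s[1:,4]); return c[i],s[i]
E
python3 - <<'E'
from h import *
i=cv2.resize(cv2.imread('pics/scene.png')[:,:,::-1],(512,384),interpolation=cv2.INTER_AREA)
print(knob(i)); 
for _ in range(3):print(knob(cam("scene")["color"]))
E
```

```text
(array([228.93162393, 213.90598291]), array([225, 206,   8,  17, 117], dtype=int32))
(array([215.66666667, 217.41904762]), array([212, 210,   8,  16, 105], dtype=int32))
(array([215.66666667, 217.41904762]), array([212, 210,   8,  16, 105], dtype=int32))
(array([215.66666667, 217.41904762]), array([212, 210,   8,  16, 105], dtype=int32))
```

The image and the TCP both put the bolt about 27 mm out, which is short of 30. I'll regrasp slightly higher and pull again.

Emit:
drive_tool:
  series:
    - [[0, -0.5, -1.5], 0]
    - [[0, 0, -2], 0]
    - [[0, 0, -2], 0]
    - [[0, 0, -1.5], 0]
    - [[0, 0, -1.5], 0]
    - [[0, 0, -1], 0]
    - [[0, 0, -0.5], 0]
    - [[0, 0, 0], 0]
    - [[0, 0, 0], 0]
    - [[0, 0, 0], 0]

```text
time: 10.6
ee_pos: [0.5489, 0.2576, 0.121]
eef_rot: [0.731, 0.682, 0.0, 0.0]
ft_force: [-0.7, -0.1, 0.4]
width: 0.0523
grip_force: 0.0
```

Emit:
drive_tool:
  series:
    - [[0, 0, 0], 0]
    - [[0, 0, 0], 0]
    - [[0, 0, 0], 0]
    - [[0, 0, 0], 0]
    - [[0, 0, 0], 0]
    - [[0, 0, 0], 0]
    - [[0, 0, 0], 0]
    - [[0, 0, 0], 0]
    - [[0, 0, 0], 0]
    - [[0, 0, 0], 0]
  hand: 1
  newtons: 40

```text
time: 11.85
ee_pos: [0.5485, 0.2575, 0.1205]
eef_rot: [0.731, 0.682, -0.0, -0.0]
ft_force: [-3.5, -0.2, 1.6]
width: 0.015
grip_force: 40.0
```

Emit:
drive_tool:
  series:
    - [[0, 0.2, 0], 0]
    - [[0, 0.2, 0], 0]
    - [[0.02, 0.2, 0], 0]
    - [[0.02, 0.1, 0], 0]
    - [[0, 0, 0], 0]
    - [[0, 0, 0], 0]
    - [[0, 0, 0], 0]
    - [[0, 0, 0], 0]
    - [[0, 0, 0], 0]
    - [[0, 0, 0], 0]

```text
time: 13.1
ee_pos: [0.5488, 0.2579, 0.1199]
eef_rot: [0.732, 0.681, -0.005, 0.003]
ft_force: [-11.5, -23.6, 13.3]
width: 0.0148
grip_force: 40.0
```

The bolt is on its stop: 0.4 mm of movement under 24 N. I'll release, go above the pad with shut fingers, and check the bolt from both cameras there.

Emit:
drive_tool:
  series:
    - [[0, -0.4, 0], 0]
    - [[0, 0, 0], 0]
    - [[0, 0, 0], 0]
    - [[0, 0, 0], 0]
    - [[0, 0, 1], 0]
    - [[0, 0, 1.5], 0]
    - [[0, 0, 2], 0]
    - [[0, 0, 2], 0]
    - [[0, 0, 2], 0]
    - [[0, 0, 1], 0]
  hand: 0.4

```text
time: 14.35
ee_pos: [0.5495, 0.2608, 0.2175]
eef_rot: [0.731, 0.682, 0.001, 0.0]
ft_force: [-0.0, -0.7, 1.1]
width: 0.0522
grip_force: 0.0
```

Emit:
drive_tool:
  series:
    - [[-1, -1.2, 0], 0]
    - [[-1, -1.4, 0], 0]
    - [[-1, -1.4, 0], 0]
    - [[-1, -1.4, 0], 0]
    - [[-1, -1.4, 0], 0]
    - [[-1, -1.4, 0], 0]
    - [[-1, -1.2, 0], 0]
    - [[-0.9, -0.8, 0], 0]
    - [[0, 0, 0], 0]
    - [[0, 0, 0], 0]
  hand: 1

```text
time: 15.6
ee_pos: [0.4703, 0.1589, 0.2157]
eef_rot: [0.731, 0.682, 0.0, 0.0]
ft_force: [-0.3, 0.0, -0.3]
width: 0.0003
grip_force: 0.0
```

Run:
```python
from h import *
a=cam("scene");b=cam("top")
print(r.read_state()['ee_pos'],r.read_state()['ft_force'])
print(knob(a["color"]),[(x[0],x[1]) for x in blobs(b,'yellow',6)[0]])
h=cv2.cvtColor(b["color"],cv2.COLOR_RGB2HSV);m=(h[...,0]>15)&(h[...,0]<38)&(h[...,1]>120)&(h[...,2]>40);m[:225]=0;m[260:]=0;m[:,:175]=0;m[:,230:]=0
ys,xs=np.nonzero(m);print(len(xs),xs.mean() if len(xs) else 0,ys.mean() if len(xs) else 0)
if len(xs):print(ray(b,(xs.mean(),ys.mean()),.1405))
```

```text
[0.47025902 0.15900256 0.21560007] [-0.40007198 -0.71080669 -0.47140171]
(array([215.66981132, 217.33962264]), array([212, 209,   8,  17, 106], dtype=int32)) [(array([304.5,  88. ]), [303, 86, 4, 5, 18]), (array([196. , 241.8]), [192, 238, 9, 8, 53])]
66 196.03030303030303 241.93939393939394
[0.54952114 0.25748881 0.1405    ]
```

Both cameras say 27 mm of travel. To rule out a slip or bind, I'll push the knob outward from its inner side with the shut fingers.

Emit:
drive_tool:
  series:
    - [[1.5, 1.3, 0], 0]
    - [[2, 2, 0], 0]
    - [[2, 2, 0], 0]
    - [[1.5, 1.6, 0], 0]
    - [[0.9, 0.6, -1], 0]
    - [[0, 0, -2], 0]
    - [[0, 0, -2], 0]
    - [[0, 0, -2], 0]
    - [[0, 0, -1.5], 0]
    - [[0, 0, -0.7], 0]

```text
time: 16.95
ee_pos: [0.5487, 0.2332, 0.1225]
eef_rot: [0.731, 0.682, -0.0, -0.0]
ft_force: [1.2, 0.8, 0.0]
width: 0.0005
grip_force: 0.0
```

Emit:
drive_tool:
  series:
    - [[0, 0, 0], 0]
    - [[0, 0.2, 0], 0]
    - [[0, 0.2, 0], 0]
    - [[0, 0.2, 0], 0]
    - [[0, 0.1, 0], 0]
    - [[0, 0.1, 0], 0]
    - [[0, 0.1, 0], 0]
    - [[0, 0, 0], 0]
    - [[0, 0, 0], 0]
    - [[0, 0, 0], 0]

```text
time: 18.2
ee_pos: [0.5492, 0.2412, 0.1235]
eef_rot: [0.731, 0.682, -0.001, 0.001]
ft_force: [-1.8, -5.4, 1.8]
width: 0.0006
grip_force: 2.6
```

Emit:
drive_tool:
  series:
    - [[0, 0.1, 0], 0]
    - [[0, 0.1, 0], 0]
    - [[0, 0.1, 0], 0]
    - [[0, 0, 0], 0]
    - [[0, 0, 0], 0]
    - [[0, 0, 0], 0]
    - [[0, 0, 0], 0]
    - [[0, 0, 0], 0]
    - [[0, 0, 0], 0]
    - [[0, 0, 0], 0]

```text
time: 19.45
ee_pos: [0.5493, 0.2417, 0.1233]
eef_rot: [0.732, 0.681, -0.002, 0.002]
ft_force: [-3.0, -13.6, 7.5]
width: 0.0006
grip_force: 6.8
```

Run:
```python
from h import *
print(knob(cam("scene")["color"]))
```

```text
(array([215.44680851, 218.03191489]), array([212, 210,   8,  16,  94], dtype=int32))
```

A firm stop again, so the bolt is fully out. Next, the lever.

Emit:
drive_tool:
  series:
    - [[0, -0.8, 0.5], 0]
    - [[0, 0, 2], 0]
    - [[0, 0, 2.5], 0]
    - [[-1, -1, 2], 0]
    - [[-2, -2, 0], 0]
    - [[-2, -2, 0], 0]
    - [[-1.5, -1.6, 0], 0]
    - [[-1.5, -1.1, 0], 0]
    - [[0, 0, 0], 0]
    - [[0, 0, -2], 0]

```text
time: 20.75
ee_pos: [0.4707, 0.1618, 0.1755]
eef_rot: [0.731, 0.682, 0.002, 0.001]
ft_force: [-0.8, -0.6, 0.5]
width: 0.0004
grip_force: 0.0
```

Emit:
drive_tool:
  series:
    - [[0, -0.2, -0.5], 0]
    - [[0, 0, -1], 0]
    - [[-0.1, 0, -1], 0]
    - [[-0.1, 0, -1], 0]
    - [[-0.1, 0, -1], 0]
    - [[-0.1, 0, -1], 0]
    - [[-0.1, 0, -1], 0]
    - [[-0.1, 0, -0.8], 0]
    - [[-0.1, 0, -0.4], 0]
    - [[0, 0, 0], 0]

```text
time: 22.0
ee_pos: [0.4637, 0.1592, 0.0974]
eef_rot: [0.731, 0.682, 0.002, 0.001]
ft_force: [3.0, 0.0, 7.8]
width: 0.0007
grip_force: 4.0
```

Emit:
drive_tool:
  series:
    - [[0, 0, -0.2], 0]
    - [[0, 0, -0.2], 0]
    - [[0, 0, -0.2], 0]
    - [[0, 0, -0.1], 0]
    - [[0, 0, 0], 0]
    - [[0, 0, 0], 0]
    - [[0, 0, 0], 0]
    - [[0, 0, 0], 0]
    - [[0, 0, 0], 0]
    - [[0, 0, 0], 0]

```text
time: 23.25
ee_pos: [0.4641, 0.1595, 0.0935]
eef_rot: [0.731, 0.682, 0.001, 0.002]
ft_force: [-14.8, -5.6, 50.1]
width: 0.0003
grip_force: 25.7
```

It's firmly on the stop. Raising for the return stroke.

Emit:
drive_tool:
  series:
    - [[0, 0, 0.6], 0]
    - [[0.1, 0, 1], 0]
    - [[0.1, 0, 1.1], 0]
    - [[0.1, 0, 1.1], 0]
    - [[0.1, 0, 1.1], 0]
    - [[0.1, 0, 1.1], 0]
    - [[0.1, 0, 1.1], 0]
    - [[0.1, 0, 1.1], 0]
    - [[0, 0, 0.4], 0]
    - [[0, 0, 0], 0]

```text
time: 24.5
ee_pos: [0.4689, 0.1585, 0.1756]
eef_rot: [0.731, 0.682, -0.0, 0.0]
ft_force: [-0.1, -0.1, 0.0]
width: 0.0003
grip_force: 0.0
```

```bash
cat >> h.py <<'E'
def cap(c):
    return [x for x in blobs(c,'blue',40)[0] if 235<x[0][0]<270 and 150<x[0][1]<190 or 230<x[0][0]<255 and 115<x[0][1]<150]
E
python3 - <<'E'
from h import *
a=cam("scene");b=cam("top")
print(r.read_state()['ee_pos'],r.read_state()['ft_force'])
print(cap(a),cap(b),[x for x in blobs(a,'red')[0]])
for z in(0,.012,.024,.036):print(px(a,[.671,.1475,.214+z]),px(b,[.671,.1475,.214+z]))
save(a["color"][100:270,170:340],'s1',3)
E
```

```text
[0.46873816 0.15845099 0.17516231] [0.09703618 0.86422032 0.15408451]
[(array([239.6, 137.3]), [234, 135, 12, 6, 58])] [(array([256.9, 173.1]), [248, 164, 19, 19, 289])] [(array([194.1, 132.5]), [176, 119, 27, 21, 143])]
[241.01354343 142.48136655] [256.52855    174.84744741]
[240.95591661 137.3460553 ] [256.58238007 174.24695573]
[240.8974102  132.13236022] [256.63777851 173.62896848]
[240.83800389 126.83847287] [256.69481486 172.99270975]
```

View pics/s1.png

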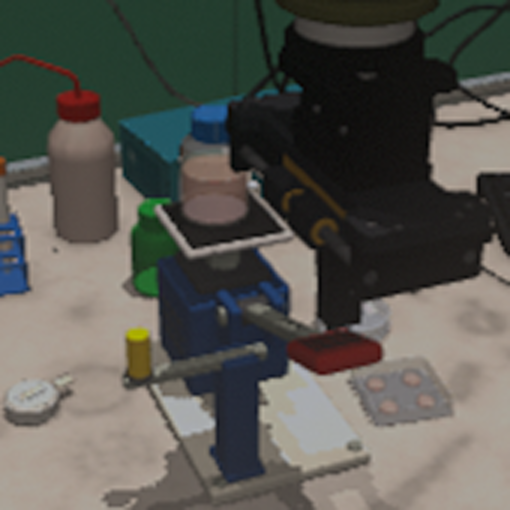

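One notch is up: the cap rose about 5 px and the shaft shows under the platform at (225,258). The lever is back up. Stroke 2.

Emit:
drive_tool:
  series:
    - [[0, 0, -1], 0]
    - [[0, 0, -1.2], 0]
    - [[-0.1, 0, -1.2], 0]
    - [[-0.1, 0, -1.2], 0]
    - [[-0.1, 0, -1.2], 0]
    - [[-0.1, 0, -1], 0]
    - [[-0.1, 0, -0.8], 0]
    - [[0, 0, -0.8], 0]
    - [[0, 0, 0], 0]
    - [[0, 0, 0], 0]

```text
time: 25.85
ee_pos: [0.465, 0.1591, 0.0941]
eef_rot: [0.731, 0.682, 0.0, 0.001]
ft_force: [-13.7, -5.3, 43.1]
width: 0.0002
grip_force: 22.0
```

Emit:
drive_tool:
  series:
    - [[0, 0, 0], 0]
    - [[0, 0, 0.6], 0]
    - [[0.1, 0, 1.1], 0]
    - [[0.1, 0, 1.1], 0]
    - [[0.1, 0, 1.1], 0]
    - [[0.1, 0, 1.1], 0]
    - [[0.1, 0, 1.1], 0]
    - [[0, 0, 1.1], 0]
    - [[0, 0, 1.2], 0]
    - [[0, 0, 0], 0]

```text
time: 27.1
ee_pos: [0.4693, 0.1586, 0.1763]
eef_rot: [0.731, 0.682, 0.0, 0.0]
ft_force: [-0.3, -1.0, -0.5]
width: 0.0006
grip_force: 0.0
```

Run:
```python
from h import *
a=cam("scene");b=cam("top")
print(r.read_state()['ee_pos'],cap(a),cap(b))
```

```text
[0.46880459 0.15837399 0.17529027] [(array([240.3, 131.9]), [234, 130, 14, 5, 58])] [(array([257. , 172.5]), [248, 163, 19, 20, 300])]
```

Cap went from v 137.3 to 131.9, so two notches. Stroke 3.

Emit:
drive_tool:
  series:
    - [[0, 0, -1], 0]
    - [[0, 0, -1.2], 0]
    - [[-0.1, 0, -1.2], 0]
    - [[-0.1, 0, -1.2], 0]
    - [[-0.1, 0, -1.2], 0]
    - [[-0.1, 0, -1], 0]
    - [[-0.1, 0, -0.8], 0]
    - [[0, 0, -0.8], 0]
    - [[0, 0, 0], 0]
    - [[0, 0, 0], 0]

```text
time: 28.45
ee_pos: [0.4649, 0.1591, 0.094]
eef_rot: [0.731, 0.682, 0.0, 0.001]
ft_force: [-13.7, -5.4, 43.8]
width: 0.0005
grip_force: 22.2
```

Emit:
drive_tool:
  series:
    - [[0, 0, 0], 0]
    - [[0, 0, 0.6], 0]
    - [[0.1, 0, 1.1], 0]
    - [[0.1, 0, 1.1], 0]
    - [[0.1, 0, 1.1], 0]
    - [[0.1, 0, 1.1], 0]
    - [[0.1, 0, 1.1], 0]
    - [[0, 0, 1.1], 0]
    - [[0, 0, 1.2], 0]
    - [[0, 0, 1], 0]

```text
time: 29.7
ee_pos: [0.4688, 0.1585, 0.1862]
eef_rot: [0.731, 0.682, -0.0, -0.0]
ft_force: [0.7, -0.4, -0.3]
width: 0.0004
grip_force: 0.0
```

Run:
```python
from h import *
a=cam("scene");b=cam("top")
print(r.read_state()['ee_pos'],cap(a),cap(b),knob(a["color"]),[x[0] for x in blobs(b,'yellow')[0]])
```

```text
[0.46942645 0.15871899 0.18661642] [(array([240.4, 126.8]), [234, 125, 14, 5, 59])] [(array([257.1, 171.7]), [248, 162, 19, 20, 305])] (array([215.76146789, 217.28440367]), array([212, 209,   8,  17, 109], dtype=int32)) [array([304.4,  88.1]), array([196.1, 241.9])]
```

Three notches (v 126.8), and the bolt has not moved. Now I'll push the knob home from its outer side with the shut fingers.

Emit:
drive_tool:
  series:
    - [[0.8, 1.3, 0.5], 0]
    - [[1.2, 1.9, 0], 0]
    - [[1.2, 1.9, 0], 0]
    - [[1.2, 1.9, 0], 0]
    - [[1.2, 1.9, 0], 0]
    - [[1.2, 1.9, 0], 0]
    - [[1.2, 1.9, 0], 0]
    - [[0, 0, 0], 0]
    - [[0, 0, -1.5], 0]
    - [[0, 0, -1.5], 0]

```text
time: 31.05
ee_pos: [0.5489, 0.2847, 0.1591]
eef_rot: [0.731, 0.682, -0.0, 0.0]
ft_force: [0.3, -0.0, 0.1]
width: 0.0006
grip_force: 0.0
```

Emit:
drive_tool:
  series:
    - [[0, 0, -1.5], 0]
    - [[0, 0, -1.5], 0]
    - [[0, 0, -0.7], 0]
    - [[0, 0, 0], 0]
    - [[0, -0.5, 0], 0]
    - [[0, -0.5, 0], 0]
    - [[0, -0.5, 0], 0]
    - [[0, -0.5, 0], 0]
    - [[0, -0.5, 0], 0]
    - [[0, 0, 0], 0]

```text
time: 32.3
ee_pos: [0.5492, 0.2597, 0.1235]
eef_rot: [0.731, 0.682, -0.0, 0.0]
ft_force: [-0.4, 0.2, 0.9]
width: 0.0002
grip_force: 0.2
```

Emit:
drive_tool:
  series:
    - [[-0.03, -0.4, 0], 0]
    - [[-0.03, -0.4, 0], 0]
    - [[-0.03, -0.4, 0], 0]
    - [[-0.03, -0.3, 0], 0]
    - [[0, -0.2, 0], 0]
    - [[0, -0.2, 0], 0]
    - [[0, 0, 0], 0]
    - [[0, 0, 0], 0]
    - [[0, 0, 0], 0]
    - [[0, 0, 0], 0]

```text
time: 33.55
ee_pos: [0.5479, 0.2463, 0.1242]
eef_rot: [0.73, 0.684, 0.004, -0.002]
ft_force: [5.6, 18.5, -7.5]
width: 0.0005
grip_force: 9.0
```

Run:
```python
from h import *
a=cam("scene");print(knob(a["color"]))
```

```text
(array([231.14285714, 218.02040816]), array([228, 214,   7,   9,  49], dtype=int32))
```

It's against the home stop (18 N). Backing off and clearing.

Emit:
drive_tool:
  series:
    - [[0, 0.8, 0], 0]
    - [[0, 0.6, 0], 0]
    - [[0, 0, 2], 0]
    - [[0, 0, 2.5], 0]
    - [[0, 0, 2.5], 0]
    - [[0, 0, 2.5], 0]
    - [[-2, 0, 2], 0]
    - [[-3, -2, 2], 0]
    - [[-3, -3, 0], 0]
    - [[-3, -3, 0], 0]

```text
time: 34.85
ee_pos: [0.437, 0.1748, 0.2598]
eef_rot: [0.731, 0.682, 0.0, 0.001]
ft_force: [0.5, -1.0, -0.5]
width: 0.0005
grip_force: 0.0
```

Emit:
drive_tool:
  series:
    - [[0, -4, 0], 0]
    - [[0, -4, 0], 0]
    - [[0, -4, 0], 0]
    - [[0, -4, 0], 0]
    - [[0, -4, 0], 0]
    - [[0, -4, 0], 0]
    - [[0, -4, 0], 0]
    - [[0, -2, 0], 0]
    - [[0, 0, 0], 0]
    - [[0, 0, 0], 0]

```text
time: 36.1
ee_pos: [0.4381, -0.1229, 0.259]
eef_rot: [0.73, 0.683, 0.0, 0.0]
ft_force: [-0.1, -0.5, 1.3]
width: 0.0005
grip_force: 0.0
```

Run:
```python
from h import *
a=cam("scene");b=cam("top")
print(knob(a["color"]),[x[0] for x in blobs(b,'yellow')[0]],[x[0] for x in blobs(b,'red')[0]],[x[0] for x in blobs(a,'red')[0]],cap(a),cap(b))
save(np.hstack([cv2.resize(a["color"][100:280,150:330],None,fx=2.2,fy=2.2),cv2.resize(b["color"][145:325,165:345],None,fx=2.2,fy=2.2)]),'fin')
```

```text
(array([230.24786325, 213.66666667]), array([226, 206,   9,  17, 117], dtype=int32)) [array([304.4,  88.1]), array([212., 243.])] [array([250.9,  33.4]), array([247.8, 286.3])] [array([186.5, 122.2]), array([195.3, 132.7]), array([282.9, 217.4])] [(array([240.7, 126.9]), [234, 125, 14, 5, 62])] [(array([257.1, 171.7]), [248, 162, 19, 20, 305])]
```

View pics/fin.png

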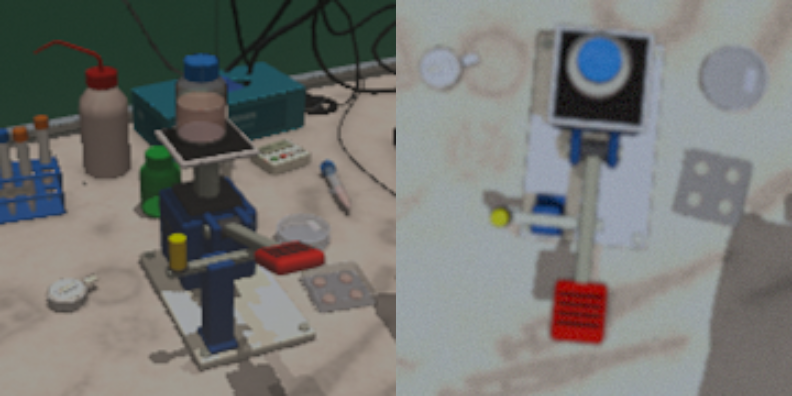

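The final picture shows the bottle upright on the raised platform at (200,100), the lever up, and the knob at (178,250) in the home position. From fully out to home the knob moved 15.9 px, about 30 mm, so the bolt had simply started about 3 mm short of home. The bystanders have not moved.

```bash
python3 -c "
from h import *
print(r.close_job())"
```

```text
the job is handed in; nothing more can be done
None
```

The job is handed in: the bolt was drawn fully out, the lever took three full strokes, the platform rose three notches, the bolt is back home, and the bottle is upright with the other items where they were.

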